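# Open the mug's side of the cup cabinet and shut the other

### The job

Both glazed sliding doors of the small wooden cup cabinet on the counter have been left ajar. Slide the door of the compartment that holds the blue mug fully open, so that the mug can be taken out, and slide the other door, on the white jar's compartment, fully shut. Leave the mug standing in its compartment and let go of the doors.

Things in the scene. Friction and masses are not known exactly. Their poses are not given: they have to be found in the camera images.
- case: Fixed wooden cup cabinet with glass top: 380 mm wide (y), 170 deep (x), top at 140; door sill 40 mm further out in front. Origin: centre of the 170 x 380 box's underside, on the counter. x points from front to back (away from the robot), y left along the tracks, z up. A wall at y = 0 parts left (y > 0) and right compartments, floor 12 mm up. Two upright glazed doors pass along its front on parallel tracks.
- left_knob (a point): White porcelain knob upright on the top edge (150 mm up) of the left compartment's door (192 mm wide, 12 thick): cylinder 22 mm across, 42 tall; point on its axis 177 mm above the counter. In the case's frame x = -111 mm, y = +165 mm with the door shut, +25 fully open (end stops): it opens towards the middle. The door slides with 2 to 4 N, has no spring, stays where left.
- right_knob (a point): The same knob on the right compartment's door, of the same size, which runs on the inner track; point on its axis 177 mm above the counter. In the case's frame x = -96 mm, y = -165 mm with the door shut, -25 fully open (end stops): it opens towards the middle. It slides with 2 to 4 N, has no spring, stays where left.
- mug: Blue mug, 76 mm across, 85 tall, with one handle, standing loose in the left or right compartment of the case, under the glass top; the other compartment holds a white jar with an orange lid. Origin: centre of its underside, z up.

How it is judged (in metres and radians):
At the end, for the whole second after the job is handed in: The door on the mug's side is within 15 mm of its fully open stop, the other door is within 15 mm of fully shut, and the mug stands still and upright (within 10 degrees) on the floor of its compartment (((y of mug in the frame of case above 0 m and y of left_knob in the frame of case below 0.04 m and y of right_knob in the frame of case below -0.15 m) or (y of mug in the frame of case below 0 m and y of right_knob in the frame of case above -0.04 m and y of left_knob in the frame of case above 0.15 m)) and angle between mug's own z axis and vertical below 0.17 rad and z of mug in the frame of case below 0.025 m and horizontal distance between mug and case below 0.15 m and linear speed of mug below 0.02 m/s); the robot touches nothing.
It also fails if it takes over 40 s, if anything falls off the work surface, if the arm or the gripper's body presses on something with over 40 N, if the wrist force passes 120 N, or if a joint passes its speed limit or range.

### The arm

A 6-joint arm with a two-finger parallel gripper is mounted at the origin on the work surface. World frame = base frame: x ahead of the robot, y to its left, z up, the work surface at z = 0. Lengths are in mm, angles in rad, forces in N, time in s.
With the tool pointing down it reaches from about 275 to 825 mm from the base axis. Payload 5.2 kg.
Tool frame: the origin (TCP) lies at the very end of the fingers, on their centre line; the grasp point (between the pads) lies 19 mm behind it; z points along the fingers, y is the line along which they close (so a half turn about z gives the same grasp; the last joint's range is limited). The gripper opens to 93 mm and grips with 3 to 60 N. Pads are 15 mm wide; open, the fingers measure 128 mm over their backs; the gripper's body (75 mm by 188 mm) begins 65 mm behind the grasp point.
Start: joints at [-1.537, 0.259, 1.535, -0, 1.348, -0.203], TCP at [129.047, -534.651, 181.453] pointing down, gripper open.
Joint ranges: [-3.14, 3.14], [-0.91, 2.08], [0.19, 2.58], [-1.22, 4.36], [0.22, 2.71], [-3.12, 3.12]. Speed limits (rad/s): [2.57, 2.57, 3.14, 3.14, 3.14, 3.14].

### API

Orientations are given as [roll, pitch, yaw] about the fixed x, y, z axes, in that order (R = Rz(yaw) Ry(pitch) Rx(roll)).
In Python, from bench import robot gives the robot as it stands. The module is installed in compiled form; this text tells all that it offers. Calls block until the motion is done:
- robot.move_ptp(position, orientation): joint-space move of the TCP to a pose.
- robot.move_linear(position, ori=None, speed=150, f_stop=None): straight line of the TCP; ori=None keeps the orientation; speed is the mean speed in mm/s. With f_stop (N) it stops when the force on the tool has changed by that much, and returns True; else False.
- robot.move_j(angles): joint-space move.
- robot.move_gripper(opening): opening from 0.0 (shut) to 1.0 (fully open); the grip force is fixed at half the most; returns when the fingers have stopped.
- robot.sleep(seconds).
- robot.inverse_kinematics(position, orientation): joint angles nearest the present ones, or None.
- robot.get_image(name): name is "side" or "top" or "wrist"; returns a dict with "img" (420x560x3 uint8, blue, green, red), "fovy" (degrees; the focal length in pixels is half the picture's height over the tangent of half this angle, whatever the lens; pixels are square), "cx", "cy" (the principal point, pixels), "k1" (the pictures are not rectified: a ray, as slopes to the right and down, at radius r is drawn at 1 + k1 r^2 times it, then the intrinsics apply), "eye" and "orientation" of the camera in the world. Camera axes: x right, y down, z forward; pixel columns grow to the right and rows downward; lengths in mm; the calibration is good to about 2 mm. A picture is of the moment at which its call begins. There is no depth.
A pose or a line that the arm cannot do raises robot.MotionError and nothing moves.
- robot.hand_in(): hands the job in; it is judged then, once.
Readings, each from a call of its own:
- robot.current_t(): time.
- robot.current_qpos(): joint angles.
- robot.current_joint_vel(): joint speeds.
- robot.current_joint_efforts(): joint torques, N m.
- robot.current_tcp_pos(): TCP position.
- robot.current_eef_rot(): TCP orientation.
- robot.current_contact_force(): force on the tool from outside, world axes, zero at the start.
- robot.current_ft_torque(): the same for the moment, N m.
- robot.current_gripper_width(): opening from 0.0 (shut) to 1.0 (fully open).
- robot.current_finger_force(): force on a finger pad.
Only numpy, scipy, OpenCV 4.12 (cv2) and the standard library are available. Lean on these libraries where they do the work, as an engineer would, in place of code of your own. Each camera call takes 0.05 s, during which the arm holds its last target. There are 200 camera calls.

## Working session

There is one attempt and no reset: what is moved stays moved. The work goes in short steps, each a Python script; the robot and the scene stay as the last script left them, time stands still between calls to the robot, and variables do not carry over. Pictures are saved under pics/ and viewed, at most 10 in all, crops included, and the job is handed in when it is done.

```bash
mkdir -p pics; cat > h.py <<'E'
import numpy as np, cv2
from bench import robot
from scipy.spatial.transform import Rotation as R
def snap(n,f):
    d=robot.get_image(n); cv2.imwrite(f,d["img"]); return d
def cam(d):
    f=d["img"].shape[0]/2/np.tan(np.radians(d["fovy"])/2)
    return f,np.array(d["eye"],float),R.from_euler('xyz',d["orientation"]).as_matrix()
def ray(d,u,v):
    f,e,M=cam(d); p=np.array([(u-d["cx"])/f,(v-d["cy"])/f]); q=p.copy()
    for _ in range(30): q=p/(1+d["k1"]*(q@q))
    return e,M@np.array([q[0],q[1],1])
def atz(d,u,v,z):
    e,r=ray(d,u,v); return e+r*(z-e[2])/r[2]
def proj(d,P):
    f,e,M=cam(d); c=M.T@(np.array(P,float)-e); q=c[:2]/c[2]; q=q*(1+d["k1"]*(q@q)); return q*f+[d["cx"],d["cy"]]
E
python3 - <<'E'
from h import *
import pickle
D={n:snap(n,f'pics/{n}0.png') for n in("top","side")}
pickle.dump(D,open('d0.pkl','wb'))
for n,d in D.items(): print(n,[d[k] for k in("fovy","cx","cy","k1","eye","orientation")])
E
```

```text
top [49.4695299349661, 271.873375365656, 203.0711817934379, -0.09268920266143979, array([484.29907898,  20.08011911, 801.7828446 ]), array([-3.0070811 , -0.01763657, -1.55698536])]
side [53.3372889744964, 282.6870940262847, 213.81047264803462, 0.009501064987460436, array([392.77541698, -86.66374364, 759.25630864]), array([-2.82874387,  0.0085347 , -0.96121029])]
```

View pics/top0.png

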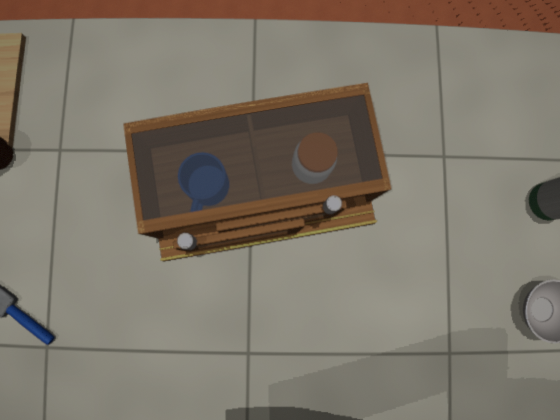

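View pics/side0.png

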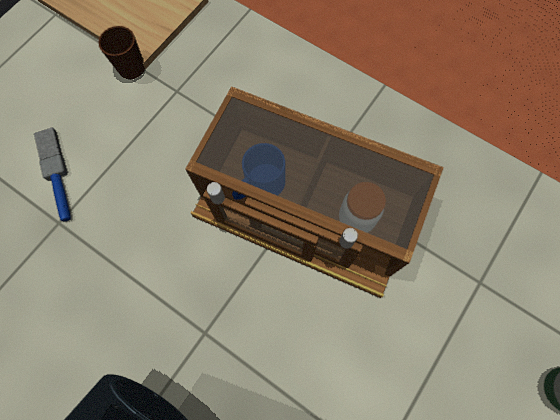

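The mug is in the left compartment and the jar in the right. The knob tops are at (186,240) and (334,203) in the top view, and (214,188) and (350,236) in the side view. The top-view case corners are roughly (125,123), (367,87), (387,188) and (143,230).

```bash
python3 - <<'E'
from h import *
import pickle
D=pickle.load(open('d0.pkl','rb'))
def tri(a,b):
    A=[];B=[]
    for n,p in(("top",a),("side",b)):
        e,r=ray(D[n],*p); r/=np.linalg.norm(r); P=np.eye(3)-np.outer(r,r); A.append(P);B.append(P@e)
    return np.linalg.lstsq(np.vstack(A),np.hstack(B),rcond=None)[0]
np.set_printoptions(precision=1,suppress=True)
K={}
for n,a,b in(("L",(186,240),(214,188)),("R",(334,203),(350,235))):
    print(n,tri(a,b),atz(D["top"],*a,192),atz(D["side"],*b,192))
C=[atz(D["top"],*p,140) for p in((125,123),(367,87),(387,188),(143,230))]
print(np.array(C))
S=[atz(D["side"],*p,140) for p in((233,88),(442,168),(406,263),(189,168))]
print(np.array(S))
for X in(C,S):
    o=np.mean(X,0); w=(X[0]-X[1])+(X[3]-X[2]); yaw=np.arctan2(-w[0],w[1])
    print('o',o,'yaw',yaw,[np.linalg.norm(X[i]-X[(i+1)%4]) for i in range(4)])
    for n,p in(("top",(186,240)),("top",(334,203)),("side",(214,188)),("side",(350,235))):
        print((R.from_euler('z',-yaw).as_matrix()@(atz(D[n],*p,192)-o))[:2])
for f,n,(x0,y0,x1,y1) in(("pics/ct.png","top",(110,70,400,270)),):
    cv2.imwrite(f,cv2.resize(D[n]["img"][y0:y1,x0:x1],(800,552),interpolation=cv2.INTER_CUBIC))
E
```

```text
L [514.4 123.4 200.8] [515.3 124.5 192. ] [515.8 127.2 192. ]
R [567.9 -73.2 195. ] [568.4 -73.8 192. ] [568.6 -72.9 192. ]
[[ 692.6  233.4  140. ]
 [ 756.7 -134.3  140. ]
 [ 599.4 -161.3  140. ]
 [ 531.4  197.   140. ]]
[[ 692.1  233.3  140. ]
 [ 763.3 -133.5  140. ]
 [ 595.7 -163.3  140. ]
 [ 531.4  201.3  140. ]]
o [645.   33.7 140. ] yaw 0.18012872362093524 [np.float64(373.2913818660782), np.float64(159.6098443552624), np.float64(364.68014792645005), np.float64(165.2682723740585)]
[-111.3  112.6]
[-94.6 -92. ]
[-110.4  115.2]
[-94.2 -91.2]
o [645.6  34.5 140. ] yaw 0.18313458327966747 [np.float64(373.69281021908915), np.float64(170.14366393272113), np.float64(370.200005951508), np.float64(163.8196779426097)]
[-111.7  112.3]
[-95.6 -92.4]
[-110.8  114.8]
[-95.3 -91.6]
```

View pics/ct.png

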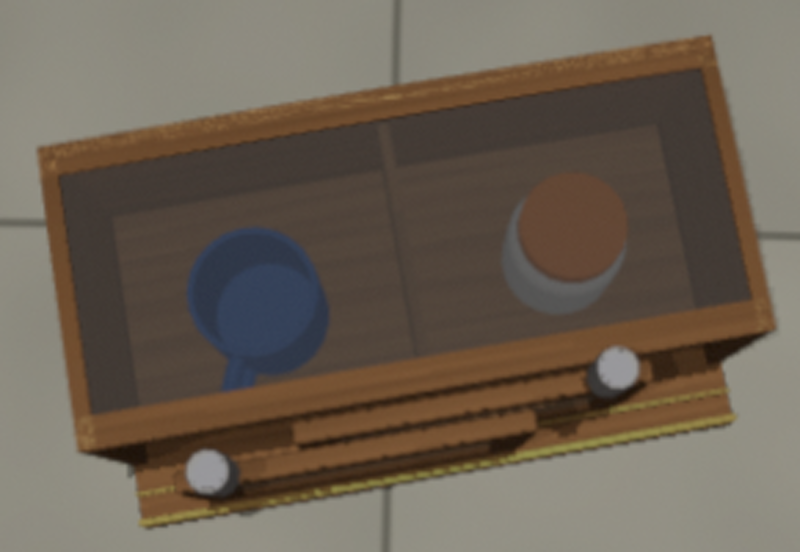

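```bash
cat > slide.py <<'E'
from h import *
o=np.array([645.3,34.0,0]); yaw=0.1815
M=R.from_euler('z',yaw).as_matrix()
W=lambda x,y,z: o+M@np.array([x,y,z])
L=lambda p:(M.T@(np.array(p)-o)).round(1)
def ori():
    return min(([np.pi,0,yaw+k*np.pi] for k in(0,1,-1) if robot.inverse_kinematics(W(-100,0,260),[np.pi,0,yaw+k*np.pi]) is not None),
      key=lambda r:abs(robot.inverse_kinematics(W(-100,0,260),r)[5]))
def slide(x,y0,y1):
    O=ori(); print(O)
    robot.move_ptp(W(x,y0,250),O)
    robot.move_gripper(0.6)
    print('down',robot.move_linear(W(x,y0,160),speed=90,f_stop=10))
    robot.move_gripper(0.36); print('w',robot.current_gripper_width())
    s=np.sign(y1-y0); 
    hit=robot.move_linear(W(x,y1+s*9,160),speed=40,f_stop=14)
    p=L(robot.current_tcp_pos()); print('end',hit,p,robot.current_contact_force(),robot.current_t())
    robot.move_linear(W(x,p[1]-s*5,160),speed=40)
    robot.move_gripper(0.6)
    robot.move_linear(W(x,p[1]-s*5,260),speed=120)
E
python3 - <<'E'
from slide import *
p=robot.current_tcp_pos(); robot.move_linear([p[0],p[1],270])
slide(-95.5,-92,-165)
snap("top","pics/t1.png")
E
```

```text
[3.141592653589793, 0, 0.1815]
down False
w 0.361976137645176
end False [ -95.5 -173.8  160. ] [-0.71298367 -0.2713024  -0.05576584] 7.85
```

View pics/t1.png

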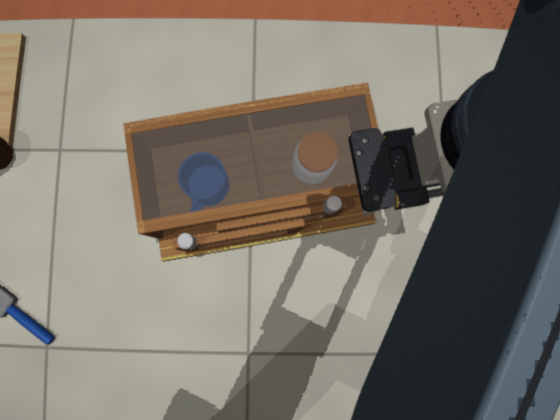

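The right knob is still at (334,203), so the fingers did not move it. I'll look at the gripper's real pose from the wrist and side cameras.

```bash
python3 - <<'E'
from slide import *
a=snap("side","pics/s1.png");b=snap("wrist","pics/w1.png")
t=snap("top","pics/t2.png")
print(robot.current_tcp_pos(),robot.current_eef_rot(),robot.current_qpos(),robot.current_gripper_width(),b["eye"],b["orientation"])
P=robot.current_tcp_pos()
for n,d in(("side",a),("top",t),("wrist",b)): print(n,proj(d,P),proj(d,W(-95.5,-92,192)),proj(d,W(-111,113,192)))
cv2.imwrite("pics/sw.png",cv2.resize(np.hstack([a["img"],b["img"]]),(800,300)))
E
```

```text
[ 581.47717335 -149.09862505  259.08376376] [-3.14061281e+00  1.35107791e-03  1.81493526e-01] [-4.36658842e-01  3.15272229e-01  1.27061541e+00  1.55347820e-05
  1.55737392e+00  9.52644400e-01] 0.6008022363997981 [ 664.04680039 -135.03569438  461.69831096] [ 2.83631950e+00  1.07280984e-03 -1.38845917e+00]
side [416.54255608 246.82295138] [350.22005591 235.68682955] [215.10497101 188.79238089]
top [403.35671097 186.07108746] [333.9739895  203.33606195] [185.57785666 239.69173927]
wrist [281.09321653 234.66941977] [200.905939   207.13679845] [ -0.76885282 221.80385038]
```

View pics/sw.png

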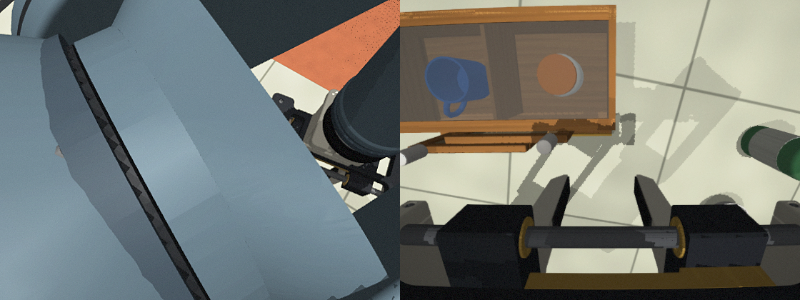

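```bash
python3 - <<'E'
from slide import *
robot.move_linear(W(-95.5,-92,250),speed=150)
a=snap("wrist","pics/w2.png")
print(robot.move_linear(W(-95.5,-92,160),speed=90,f_stop=10))
b=snap("wrist","pics/w3.png")
print(robot.current_tcp_pos(),L(robot.current_tcp_pos()),robot.current_contact_force(),robot.current_t())
for d in(a,b):print(proj(d,W(-95.5,-92,192)),proj(d,robot.current_tcp_pos()))
cv2.imwrite("pics/w23.png",cv2.resize(np.hstack([a["img"],b["img"]]),(800,300)))
E
```

```text
False
[568.50398016 -73.88194978 160.78174591] [-95.  -92.2 160.8] [-0.59519125 -0.40262155  0.22295939] 11.8333
[280.95309122 210.76909388] [281.30341065 200.98450195]
[280.3936166  254.16729887] [280.96311454 234.73152892]
```

View pics/w23.png

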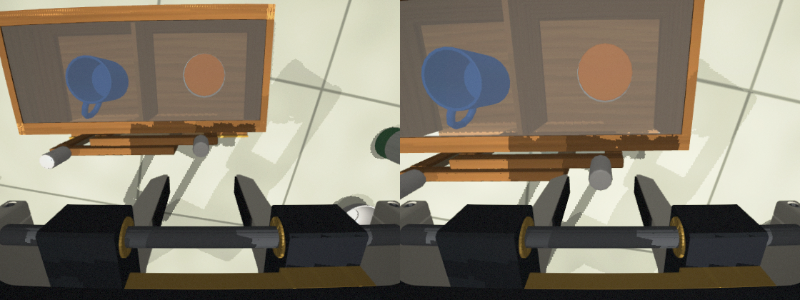

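In the second frame the knob's top (about (280,245) full-size) sits further from the gripper than the fingertips, so there may be an offset. I'll enlarge this with projected markers.

```bash
python3 - <<'E'
from slide import *
d=snap("wrist","pics/w4.png"); im=cv2.resize(d["img"][170:350,160:400],(800,600),interpolation=cv2.INTER_CUBIC); k=800/240
p=robot.current_tcp_pos(); q=L(p); hw=robot.current_gripper_width()*46.5
def mk(P,c):
    u=(proj(d,P)-[160,170])*k; print(proj(d,P).round(1)); cv2.drawMarker(im,(int(u[0]),int(u[1])),c,0,16,2)
mk(p,(0,0,255))
for s in(-1,1): mk(W(q[0],q[1]+s*hw,q[2]),(0,255,0)); mk(W(q[0],q[1]+s*hw,q[2]+40),(255,255,0))
for z in(150,192): mk(W(-95.5,-92,z),(255,0,255))
print(hw,d["eye"],cam(d)[0]); cv2.imwrite("pics/m.png",im)
E
```

```text
[280.9 234.8]
[318.8 234.8]
[326.5 259.9]
[243.  234.8]
[234.8 259.8]
[280.7 230. ]
[280.4 254.1]
27.846067226814487 [650.55355384 -59.61022153 363.90089881] 297.8122296066875
```

View pics/m.png

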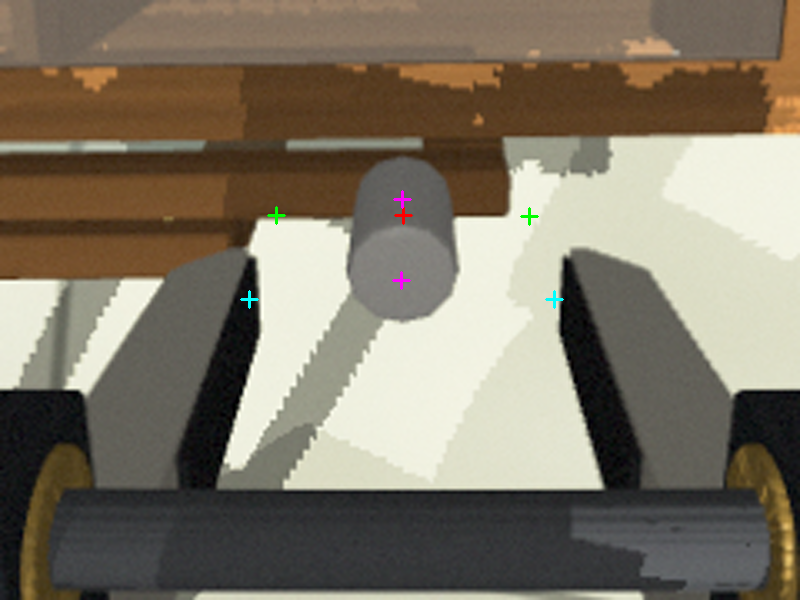

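The knob lies where I computed it, but the fingertips do not lie at the reported TCP. Pad gap and row both put them at z≈200, about 40 mm above the reported 160, so they passed over the knob. I'll correct for that by descending with a force stop to a reported z of about 122.

```bash
sed -i 's/,160)/,122)/g; s/(x,y0,250)/(x,y0,220)/; s/,260),speed=120/,220),speed=150/' slide.py
python3 - <<'E'
from slide import *
slide(-95.5,-92,-165)
d=snap("wrist","pics/w5.png")
print(robot.current_t(),[proj(d,W(-95.5,y,192)).round() for y in(-92,-165)])
E
```

```text
[3.141592653589793, 0, 0.1815]
down False
w 0.3602190202437766
end False [ -95.5 -169.8  121.8] [-0.8128807  12.9532709   3.44696412] 16.4917
18.325 [array([193., 221.]), array([282., 222.])]
```

View pics/w5.png

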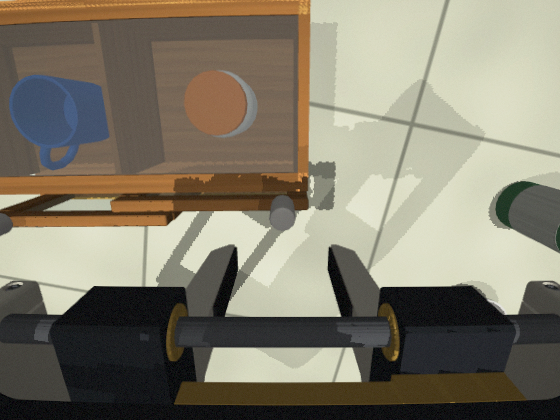

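The right door is now shut: its knob is at (283,216) against a predicted (282,222), with 13 N at the stop. The mug is still upright. Next is the left door.

```bash
python3 - <<'E'
from slide import *
slide(-111,113,25)
d=snap("wrist","pics/w6.png")
print(robot.current_t(),[proj(d,W(-111,y,192)).round() for y in(113,25)],proj(d,W(-95.5,-165,192)))
E
```

```text
[3.141592653589793, 0, 0.1815]
down False
w 0.3590135513617101
end True [-111.2   20.4  121.6] [0.58098223 0.6675384  1.41371107] 23.7583
25.4833 [array([176., 221.]), array([282., 221.])] [514.22693977 203.95050909]
```

View pics/w6.png

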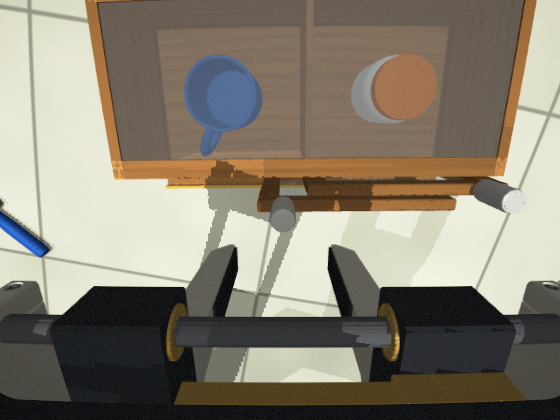

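The left knob is at (283,216), matching y≈25 (predicted (282,221)), so that door is open. The right knob is at (512,199), so that door is still shut. The mug stands upright and the gripper is clear.

```bash
python3 -c "
from h import *
print(robot.current_contact_force(),robot.current_t()); print(robot.hand_in())"
```

```text
[ 0.7780483   0.63528756 -0.40849124] 25.4833
the job is handed in; nothing more can be done
None
```

I handed the job in at 25.5 s: in the last wrist-camera picture the mug's (left) door was fully open, the jar's (right) door was shut, the mug was upright and the gripper was clear. My first push missed the knob because the fingertips sit about 40 mm above the reported TCP, so I corrected the height and repeated it.

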